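Put the tall battery pack on the charger

ROBOT

A 6-joint arm with a two-finger parallel gripper is mounted at the origin on the work surface. World frame = base frame: x ahead of the robot, y to its left, z up, the work surface at z = 0. Lengths are in mm, angles in degrees, forces in N, time in s.
With the tool pointing down it reaches from about 325 to 750 mm from the base axis. Payload 7.6 kg.
Tool frame: the origin (TCP) lies on the centre line of the jaws, within the pads' length; the fingertips stand 14 mm ahead of it and the grasp point (between the pads) lies 5 mm behind it; z points along the fingers, y is the line along which they close (so a half turn about z gives the same grasp; the last joint's range is limited). The gripper opens to 85 mm and grips with 20 to 120 N. Pads are 22 mm wide; open, the fingers measure 114 mm over their backs; the gripper's body (76 mm by 85 mm) begins 54 mm behind the grasp point. The pads swing forward as they close: fully open they stand 13 mm farther back than shut.
Start: joints at [61.461, 2.991, 80.254, -0, 96.75, -4.028], TCP at [217.793, 477.714, 245.323] pointing down, gripper open.
Joint ranges: [-166.34, 166.34], [-52.06, 124.39], [6.96, 135.62], [-60.46, 240.46], [14.63, 156.25], [-167.68, 167.68]. Speed limits (degrees/s): [147.25, 147.25, 172.46, 180, 180, 180].

INTERFACE

Orientations are given as [roll, pitch, yaw] about the fixed x, y, z axes, in that order (R = Rz(yaw) Ry(pitch) Rx(roll)).
In Python, from workcell import sensors, get_image, finish_job gives the robot as it stands. The module is installed in compiled form; this text tells all that it offers.
- The arm moves only by the tool servo_tool, never from a script. Its arguments are lists of equal length, an entry for each row: "translation": the shift along the tool's x, y, z in mm, a list of three; "twist": the turn about the tool's z in degrees; "hand": the opening, from 0 (shut) to 1 (fully open). A call has 1 to 20 rows; each row is the pose to reach, as a shift and turn from the pose commanded when the call began, along the tool's axes at that moment; what a row does not reach only later rows make up. A row lasts 1/8 s, in which the tool goes at most 62.5 mm and 10.7 degrees, less where a joint would pass 70% of its speed; a pose out of reach is approached as far as the arm can. A call with a gripper value outside its range is refused whole. The fingers move at their own pace and stop on an object; "force" is the grip in N (left out, the last holds). Time passes only in rows, so rows that repeat a pose let the fingers close. It gives the time, the measured TCP pose, the force, the opening and the grip force at its end, in the units of the state.
- sensors.state(): the state, without advancing time (a new reading comes with each control period).
- get_image(name): name is "scene" or "top" or "wrist"; returns a dict with "color" (480x640x3 uint8, red, green, blue), "mtx" (3x3 intrinsics, pixels), "k1" (the pictures are not rectified: a ray, as slopes to the right and down, at radius r is drawn at 1 + k1 r^2 times it, then the intrinsics apply), "rvec" (rotation vector, rad) and "tvec" (3), from world to camera coordinates, as OpenCV has them; the wrist camera has in their place "hand_eye" (4x4, takes a point from camera to tool coordinates, whose origin is the TCP and whose axes are the flange's). Camera axes: x right, y down, z forward; pixel columns grow to the right and rows downward; lengths in mm; the calibration is good to about 2 mm. A picture is of the moment at which its call begins: read the wrist's pose just before it. There is no depth.
- finish_job(): hands the job in; it is judged then, once.
The state is a dict: "t": time; "joints": joint angles; "joint_vel": joint speeds; "joint_torque": joint torques, N m; "eef_pos": TCP position; "ee_rot": TCP orientation; "force": force on the tool from outside, world axes, zero at the start; "moment": the same for the moment, N m; "grip_width": finger opening in mm; "finger_force": force on a finger pad.
Only numpy, scipy, OpenCV 4.12 (cv2) and the standard library are available. Lean on these libraries where they do the work, as an engineer would, in place of code of your own. Each camera call takes 0.05 s, during which the arm holds its last target. There are 200 camera calls.

TASK

Pick up the taller of the two cordless-tool battery packs and slide it along the charger's rail, open end first, fully home against the back stop so that the spring catch clicks up into it and holds it. Let go of it there, and leave the slim pack and the mug where they are.

Things in the scene. Friction and masses are not known exactly. Their poses are not given: they have to be found in the camera images.
- pack: tall battery pack, 100 long (x) x 66 wide (y) x 74 high, about 0.5 kg, lying channel-down. Origin: centre of its underside; z up; +x is its leading, open end, flush from top to bottom, with four short white bars on the top near it. At the -x end a 14 mm deep step at z 29 mm carries a small release tab (30 wide, 10 high). The lower, black part (z 0 to 29) is 66 wide
- pack_grip (a point): middle of the tall pack's upper grey body, 52 mm above the pack's origin and 7 mm to its +x, axes as the pack's. The body is plain, 54 wide (y), z 29 to 74 mm, x -36 to +50: grip it here across its width from above, fingertips staying above z 29 (the wider foot)
- pack_mouth (a point): middle of the open +x end of the T-channel under the tall pack: 50 mm to +x of its origin, at z 21 mm, the channel's roof. Slot between the lips 26 wide, lips 8 thick (z 0 to 8); above them the channel is 44 wide, z 8 to 21, along x, closed at the -x end by an 8 mm wall. A pocket 22 long and 8 deep across the roof (x -4 to +18) takes the spring catch
- slim_pack: slim battery pack: same foot, channel and step as the tall one, but only 48 mm high and with two white bars on its top instead of four, about 0.3 kg. Origin and axes likewise. It stays where it is
- charger: charger, fixed: grey block 150 (x -65 to +85) x 112 (y) x 40 high, with a black T-rail on top along its x axis and a raised back stop (to 86 mm above the table) with its face at x = +50. Packs slide on from its -x side towards +x, both x axes the same way; its yaw varies. Origin: on the table under the middle of a pack that is fully home
- home (a point): where the origin (underside centre) of the pack is when fully home, its channel roof resting on the rail: 42 mm above the charger's origin, axes as the charger's. Held up to 5 mm higher the pack still slides on (2 to 3 mm higher is best), and sinks onto the rail when let go
- rail_nose (a point): tip of the rail's round nose, at the top of the rail head: 35 mm to the -x side of home, 63 mm above the table. Rail: neck 18 wide and 15 high above the 40 mm block, head 38 wide and 8 thick, straight from x -16 to +50 of the charger. The pack's channel has 3 mm to spare on either side of the head and 5 mm in height
- catch (a joint): spring catch: steel ridge 16 wide standing 7 mm out of the rail head, crest at x = +12 of the charger. 0 = up, 0.009 m = fully pressed. Gentle ramp on its -x side, steep face on +x. A pack sliding on presses it down from about 45 mm before home (roughly 2 to 5 N of push); at home it springs up into the pack's pocket and the pack can then be drawn back only by a pull of over 10 N
- mug: white mug, 80 mm across, 90 high, origin at the centre of its underside
There are look-alikes about, which are no part of the job. What is shaped like the charger but orange or yellow is not meant.

How it is judged:
By the outcome, as a careful person would: the job done as asked, in the order asked, and still so for the second after the job is handed in, with the robot touching nothing.
It also fails if it takes over 43 s, if anything falls off the work surface, if the arm or the gripper's body presses on something with over 40 N, if the wrist force passes 120 N, or if a joint passes its speed limit or range.

## Working session

There is one attempt and no reset: what is moved stays moved. The work goes in short steps, Python scripts to look and compute and a tool call to move; the robot and the scene stay as the last step left them, time stands still between calls to the robot, and variables do not carry over. Pictures are saved under pics/ and viewed, at most 10 in all, crops included, and the job is handed in when it is done.

Besides the shell and the picture viewer there is one more tool, called after ">>>" in YAML: its name, and indented under it one key for each argument. servo_tool: Moves the arm, as the interface text tells. Its arguments: {"type":"object","properties":{"translation":{"type":"array","items":{"type":"array","items":{"type":"number"}}},"twist":{"type":"array","items":{"type":"number"}},"hand":{"type":"array","items":{"type":"number"}},"force":{"type":"number"}},"required":["translation","twist","hand"]}

```bash
mkdir -p pics
cat > h.py <<'E'
import numpy as np,cv2,pickle
from workcell import sensors,get_image,finish_job
def snap(n,tag):
    s=sensors.state(); im=get_image(n); im['state']=s
    pickle.dump(im,open(f'pics/{tag}.pkl','wb')); cv2.imwrite(f'pics/{tag}.png',im['color'][:,:,::-1]); return im
def load(tag): return pickle.load(open(f'pics/{tag}.pkl','rb'))
def Rrpy(r):
    from scipy.spatial.transform import Rotation as R
    return R.from_euler('xyz',r,degrees=True).as_matrix()
def cam(im):  # R (world->cam), t
    if 'rvec' in im and im['rvec'] is not None:
        return cv2.Rodrigues(np.array(im['rvec'],float))[0],np.array(im['tvec'],float).ravel()
    s=im['state'];T=np.eye(4);T[:3,:3]=Rrpy(s['ee_rot']);T[:3,3]=s['eef_pos']
    W=np.linalg.inv(T@np.array(im['hand_eye'])); return W[:3,:3],W[:3,3]
def dist(im): return np.array([im['k1'],0,0,0,0],float)
def proj(im,P):
    R,t=cam(im); return cv2.projectPoints(np.array(P,float).reshape(-1,3),cv2.Rodrigues(R)[0],t,np.array(im['mtx'],float),dist(im))[0][:,0]
def at(im,px,z):
    R,t=cam(im); u=cv2.undistortPoints(np.array(px,float).reshape(-1,1,2),np.array(im['mtx'],float),dist(im))[:,0]
    d=np.c_[u,np.ones(len(u))]@R; c=-R.T@t; z=np.broadcast_to(z,len(u)); return c+d*((z-c[2])/d[:,2])[:,None]
E
python3 - <<'E'
from h import *
a=snap('top','top0');b=snap('scene','sc0')
for i in (a,b):
    R,t=cam(i);print(-R.T@t,i['mtx'][0],i['k1'])
E
```

```text
[ 272.07279744  165.42732078 1335.22872718] [607.61211093   0.         319.60819949] 0.013641923426482724
[1421.36268071 -308.63094889  898.89113442] [549.40445075   0.         315.85678832] -0.11721984506748924
```

View pics/top0.png

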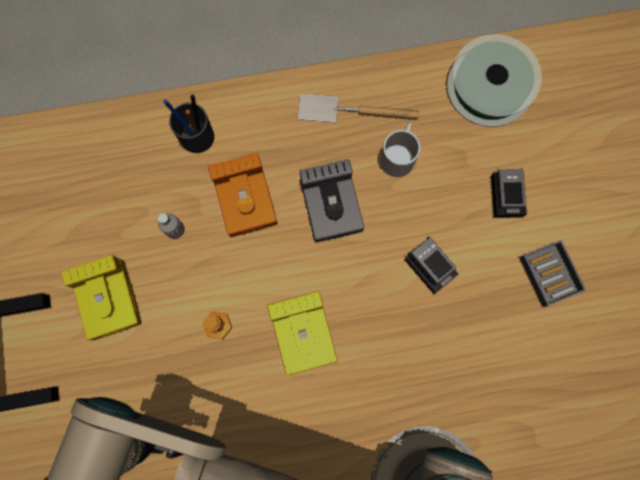

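View pics/sc0.png

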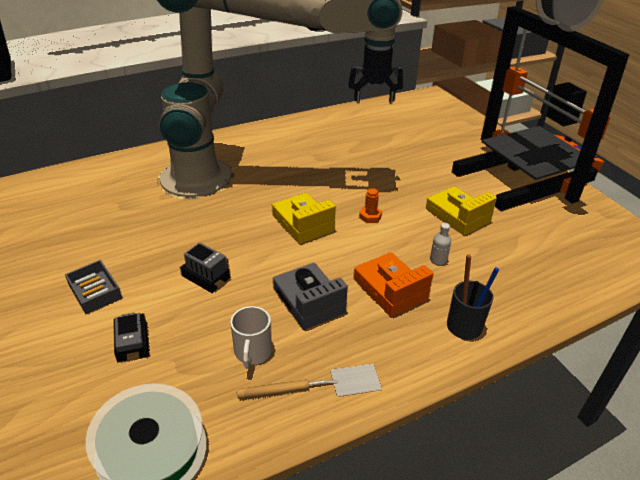

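Grey charger: top (332,203); the other charger shapes there are orange or yellow. Pack candidates are top (432,264) / scene (205,267) and top (509,193) / scene (130,337). The first looks taller, so I'll confirm with an enlarged crop.

Run:
```python
from h import *
a=load('top0')['color'];b=load('sc0')['color']
f=lambda c,y,x,h,w:cv2.resize(c[y:y+h,x:x+w],(400,300),interpolation=cv2.INTER_CUBIC)
o=np.vstack([np.hstack([f(a,222,390,75,100),f(a,155,460,75,100)]),np.hstack([f(b,220,150,90,120),f(a,147,276,105,140)])])
cv2.imwrite('pics/crop.png',o[:,:,::-1])
```

```text
(no output)
```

View pics/crop.png

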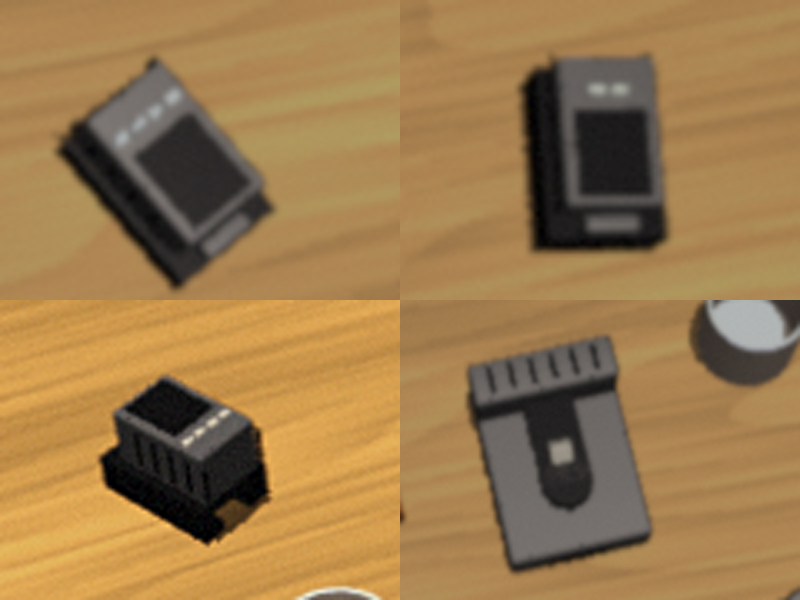

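Top-left crop: four white bars and a taller body, so the pack at top (432,264) is the tall one. Its bar end points up-left, top px (420,247). The one at (509,193) has two bars, so it is the slim pack. The charger's rail nose is near top px (334,217), with the back stop at (326,172).

Run:
```python
from h import *
a=load('top0')
c=np.array([[157,68],[88,128],[195,243],[262,183]])/4+[390,222]
P=at(a,c,74);print(P.round(0))
f=(P[0]+P[1])/2;b=(P[2]+P[3])/2;d=f-b;print('pack L',np.linalg.norm(d),'w',np.linalg.norm(P[0]-P[1]),'yaw',np.degrees(np.arctan2(d[1],d[0])),'grip',(f+b)/2)
g=lambda x,y:np.array([x-400,y-300])/(400/140)+[276,147]
n=at(a,[g(568,510)],63)[0]; k=at(a,[g(561,453)],70)[0]
bl=at(a,[g(470,368),g(610,338)],86); fr=at(a,[g(512,558),g(648,525)],40)
print('nose',n,'catch',k);print(bl,fr)
d=bl.mean(0)-fr.mean(0);yaw=np.arctan2(d[1],d[0]);print('yaw',np.degrees(yaw),np.linalg.norm(d[:2]),'(150)',np.linalg.norm(bl[0]-bl[1]))
for q in (bl[0]-bl[1],fr[0]-fr[1]): print(np.degrees(np.arctan2(-q[0],q[1])))
u=np.array([np.cos(yaw),np.sin(yaw)]);print('home',n[:2]+35*u,k[:2]-12*u,fr.mean(0)[:2]+65*u, bl.mean(0)[:2]-85*u)
s=sensors.state();print(s['t'],s['ee_rot'],s['eef_pos'],s['grip_width'])
print(get_image('wrist')['hand_eye'])
```

```text
[[ 492. -103.   74.]
 [ 467.  -60.   74.]
 [ 398. -102.   74.]
 [ 422. -143.   74.]]
pack L 81.21943722932448 w 49.43716510003058 yaw 30.633628568668538 grip [ 444.86944463 -102.06690575   74.        ]
nose [570.64813068  85.88017476  63.        ] catch [613.42400174  83.36910864  70.        ]
[[686.61811395 139.63253772  86.        ]
 [690.78724895  31.54286875  86.        ]] [[546.75321949 133.38734548  40.        ]
 [553.37737057  26.39950722  40.        ]]
yaw 2.351997251445131 138.7542781412749 (150) 108.17004309893069
2.2088649918569954
3.542945054688581
home [605.61864539  87.31652464] [601.43411099  82.87664583] [615.01053663  82.56093327] [603.77428858  82.09942495]
0.1 [-1.79921395e+02 -4.39042368e-03  1.55488088e+02] [217.68763519 477.4778125  244.55825413] 84.97906142056785
[[-4.29993227e-04 -9.47974858e-01 -3.18344914e-01  8.21630172e+01]
 [ 9.99999628e-01 -6.45641736e-04  5.71892490e-04 -1.05240257e+00]
 [-7.47676465e-04 -3.18344549e-01  9.47974783e-01 -1.29524317e+02]
 [ 0.00000000e+00  0.00000000e+00  0.00000000e+00  1.00000000e+00]]
```

>>> servo_tool:
  translation:
    - [-30,-29,4]
    - [-65,-63,8]
    - [-100,-97,12]
    - [-135,-131,17]
    - [-170,-165,21]
    - [-205,-199,25]
    - [-240,-233,30]
    - [-275,-267,34]
    - [-310,-301,38]
    - [-345,-335,42]
    - [-380,-369,46]
    - [-415,-403,51]
    - [-435,-423,54]
    - [-447,-434,55]
    - [-447,-434,55]
    - [-447,-434,55]
  twist: [8,17,26,35,44,53,62,71,80,89,98,107,116,122,124.5,124.5]
  hand: [1,1,1,1,1,1,1,1,1,1,1,1,1,1,1,1]
  force: 60

```text
t: 2.15
eef_pos: [444.3, -102.7, 190.0]
ee_rot: [-180.0, 0.0, 31.0]
force: [1.0, 0.6, 0.6]
grip_width: 85.7
finger_force: 0.0
```

Run:
```python
from h import *
a=snap('wrist','w1');s=a['state'];print(s['t'],s['eef_pos'],s['ee_rot'])
print(a['color'].shape)
```

```text
2.15 [ 444.31683492 -102.7218091   189.95149972] [-1.79964069e+02  2.08383614e-02  3.09936732e+01]
(480, 640, 3)
```

View pics/w1.png

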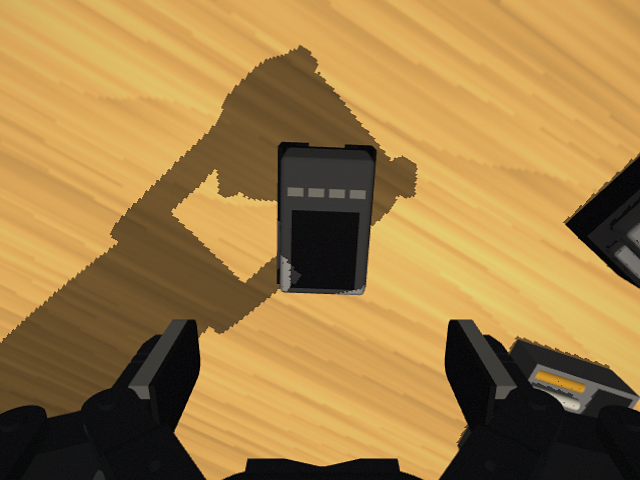

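The wrist view shows the tall pack between the fingers. Its top face corners are about (283,157), (374,157), (365,293) and (281,289), with the bar row at y=193.

Run:
```python
from h import *
a=load('w1')
P=at(a,[[283,157],[374,157],[365,293],[281,289]],74);print(P.round(1))
f=(P[0]+P[1])/2;b=(P[2]+P[3])/2;d=f-b
print(np.linalg.norm(d),np.linalg.norm(P[0]-P[1]),np.linalg.norm(P[2]-P[3]),'yaw',[np.degrees(np.arctan2(*(q[1::-1]))) for q in(d,P[0]-P[3],P[1]-P[2])],'grip',(f+b)/2)
B=at(a,[[287,192],[366,195],[293,211],[359,213]],74)
q=B[0]-B[1];r=B[2]-B[3];print([np.degrees(np.arctan2(-v[0],v[1])) for v in (q,r)])
R=Rrpy(a['state']['ee_rot']);print('tool shift',R.T@((f+b)/2-a['state']['eef_pos']))
# model overlay check
for yaw in (28,29.5,31): 
  y=np.radians(yaw);u=np.array([np.cos(y),np.sin(y),0]);v=np.array([-u[1],u[0],0]);c=(f+b)/2
  print(yaw,proj(a,[c+43*u+27*v,c+43*u-27*v,c-43*u-27*v,c-43*u+27*v]).round(0).tolist())
```

```text
[[ 472.6  -60.1   74. ]
 [ 499.1 -104.4   74. ]
 [ 425.  -146.    74. ]
 [ 400.2  -99.3   74. ]]
83.65296738916216 51.56790966792766 52.862280931360154 yaw [np.float64(28.904096196547563), np.float64(28.444313490746925), np.float64(29.349218832735033)] grip [ 449.23037748 -102.4577914    74.        ]
[np.float64(28.753039367074095), np.float64(29.17686493795115)]
tool shift [  4.39013265   2.37658703 115.94844312]
28 [[282.0, 152.0], [377.0, 157.0], [365.0, 295.0], [279.0, 291.0]]
29.5 [[280.0, 154.0], [375.0, 156.0], [367.0, 294.0], [281.0, 292.0]]
31 [[278.0, 155.0], [374.0, 155.0], [368.0, 293.0], [283.0, 293.0]]
```

>>> servo_tool:
  translation:
    - [2,1.2,25]
    - [4.5,2.4,60]
    - [4.5,2.4,95]
    - [4.5,2.4,125]
    - [4.5,2.4,139]
    - [4.5,2.4,141]
    - [4.5,2.4,141]
    - [4.5,2.4,141]
    - [4.5,2.4,141]
    - [4.5,2.4,141]
    - [4.5,2.4,141]
    - [4.5,2.4,141]
    - [4.5,2.4,141]
    - [4.5,2.4,141]
  twist: [1,2,2,2,2,2,2,2,2,2,2,2,2,2]
  hand: [1,1,1,1,1,1,0,0,0,0,0,0,0,0]
  force: 60

```text
t: 3.95
eef_pos: [450.5, -102.5, 50.7]
ee_rot: [179.9, -0.1, 29.0]
force: [0.3, 1.0, 6.0]
grip_width: 53.2
finger_force: 65.1
```

>>> servo_tool:
  translation:
    - [0,0,-12]
    - [0,0,-40]
    - [0,0,-70]
    - [10,-11,-100]
    - [30,-34,-119]
    - [50,-56,-119]
    - [70,-79,-119]
    - [90,-101,-119]
    - [107,-121,-119]
    - [119,-134,-119]
    - [123.4,-139,-119]
    - [123.4,-139,-119]
    - [123.4,-139,-119]
  twist: [0,0,0,2,5,9,13,17,21,25,26.5,26.5,26.5]
  hand: [0,0,0,0,0,0,0,0,0,0,0,0,0]

```text
t: 5.58
eef_pos: [489.9, 78.7, 168.2]
ee_rot: [180.0, 0.0, 2.5]
force: [-0.2, -0.2, -3.7]
grip_width: 53.3
finger_force: 64.3
```

Run:
```python
from h import *
a=snap('wrist','w2');s=a['state'];print(s['t'],s['eef_pos'],s['ee_rot'],s['force'],s['grip_width'],s['moment'])
```

```text
5.575 [489.87892646  78.68763763 168.21646436] [1.79993299e+02 2.99653725e-02 2.50255630e+00] [-0.22759474 -0.16861436 -3.68435177] 53.34195974603965 [-0.02106366 -0.02999641  0.0176639 ]
```

View pics/w2.png

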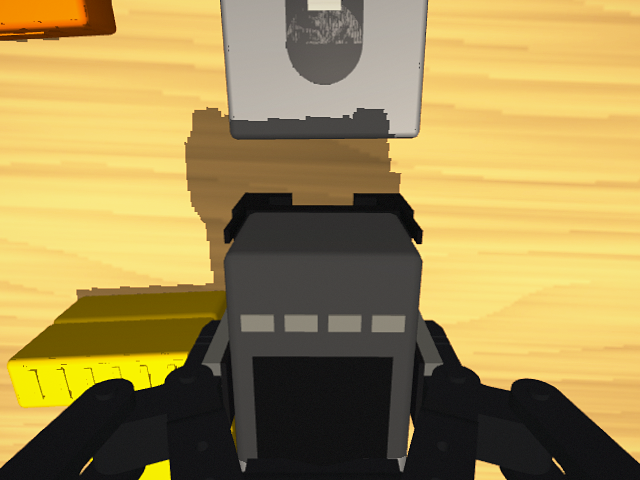

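The wrist view shows the rail nose tip at about (324,84), head edges at columns 286 and 362, block side edges at about (228,100) and (421,100), and the held pack's mouth slot at 292–353, row 193.

Run:
```python
from h import *
a=load('w2');c=a['color'].astype(int);g=c.sum(2)//3;s=a['state']
sat=c.max(2)-c.min(2)
L=[];Rr=[];hl=[];hr=[]
for y in (10,30,50,70,90,105):
    w=np.where(sat[y,190:460]<25)[0]+190; L.append((w[0],y));Rr.append((w[-1],y))
    d=np.where(g[y,250:400]<130)[0]+250; print(y,w[0],w[-1],d[[0,-1]] if len(d) else None)
    if y<=50: hl.append((d[0],y));hr.append((d[-1]+1,y))
col=g[60:110,320:328].mean(1);print('nose rows',[(60+i,int(v)) for i,v in enumerate(col) if 12<i<36])
def line(p,z):
    P=at(a,p,z);q=np.polyfit(P[:,0],P[:,1],1);return q
for n,p,z in(('L',L,40),('R',Rr,40),('hl',hl,63),('hr',hr,63)):
    q=line(p,z);print(n,'yaw',np.degrees(np.arctan(q[0])),'y@x=580',np.polyval(q,580))
print('nose',at(a,[[324,84]],63))
zb=s['eef_pos'][2]-50.7
print('pack slot',at(a,[[292,194],[353,194]],zb),'foot',at(a,[[246,194],[400,194]],zb))
print('top front',at(a,[[228,250],[420,250]],zb+74), 'bars',at(a,[[241,315],[405,315]],zb+74))
```

```text
10 221 426 [285 363]
30 223 425 [286 362]
50 225 423 [287 361]
70 226 422 [296 352]
90 227 421 None
105 229 420 None
nose rows [(73, 94), (74, 95), (75, 95), (76, 94), (77, 95), (78, 95), (79, 94), (80, 95), (81, 95), (82, 95), (83, 88), (84, 90), (85, 187), (86, 181), (87, 180), (88, 181), (89, 181), (90, 181), (91, 181), (92, 181), (93, 180), (94, 181), (95, 181)]
L yaw 3.082069932315176 y@x=580 135.61827364424977
R yaw 2.9491146703830453 y@x=580 25.99568632386864
hl yaw 4.0589974497820736 y@x=580 99.27493561287127
hr yaw 1.1141328151877652 y@x=580 62.18094795582884
nose [[574.93331278  80.73538425  63.        ]]
pack slot [[529.12098619  92.61748069 117.51646436]
 [530.24972866  66.54772489 117.51646436]] foot [[528.26295673 112.26455798 117.51646436]
 [531.11122979  46.47473466 117.51646436]]
top front [[530.38878861 104.56174841 191.51646436]
 [532.57447982  54.1071619  191.51646436]] bars [[511.31789684 101.45336287 191.51646436]
 [513.28589462  56.05390312 191.51646436]]
```

>>> servo_tool:
  translation:
    - [0,0.5,15]
    - [0,1.2,40]
    - [0,1.7,60]
    - [0,1.7,71]
    - [0,1.7,73]
    - [0,1.7,73]
    - [0,1.7,73]
  twist: [0,-0.5,-0.5,-0.5,-0.5,-0.5,-0.5]
  hand: [0,0,0,0,0,0,0]

```text
t: 6.5
eef_pos: [490.7, 77.4, 96.1]
ee_rot: [-180.0, -0.1, 3.0]
force: [0.4, -0.0, -4.6]
grip_width: 53.2
finger_force: 64.3
```

Run:
```python
from h import *
a=snap('wrist','w3');s=a['state'];print(s['t'],s['eef_pos'],s['ee_rot'],s['force'],s['grip_width'])
b=snap('scene','sc3')
x=cv2.resize(b['color'][220:340,230:390],(640,480),interpolation=cv2.INTER_CUBIC)
o=np.hstack([cv2.resize(a['color'],(400,300)),cv2.resize(x,(400,300))])
cv2.imwrite('pics/c3.png',o[:,:,::-1])
```

```text
6.5 [490.69499552  77.40115352  96.13912742] [-1.79991191e+02 -9.27249567e-02  2.99013127e+00] [ 0.35855118 -0.02550163 -4.63531575] 53.15559740130738
```

View pics/c3.png

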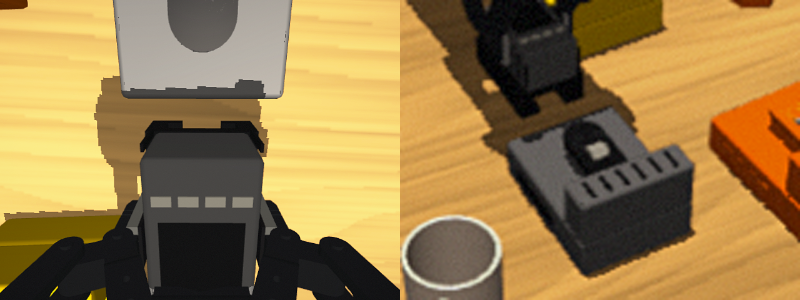

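Left panel (wrist): the pack mouth slot faces the rail nose, with the slot at about columns 292–353, row 195, and the nose at about (324,84). Right panel (scene): the pack is level, just in front of the charger.

Run:
```python
from h import *
a=load('w3');c=a['color'].astype(int);g=c.sum(2)//3;s=a['state'];sat=c.max(2)-c.min(2)
m=[]
for y in (5,15,25,35,50):
    d=np.where(g[y,240:410]<135)[0]+240;w=np.where(sat[y,150:500]<25)[0]+150
    h=at(a,[[d[0],y],[d[-1]+1,y]],63);k=at(a,[[w[0],y],[w[-1]+1,y]],40)
    print(y,d[[0,-1]],h.mean(0)[:2].round(1),np.linalg.norm(h[0]-h[1]).round(1),w[[0,-1]],k.mean(0)[:2].round(1),np.linalg.norm(k[0]-k[1]).round(1))
d=[y for y in range(60,110) if g[y,324]<135];print('nose row',d[-1],at(a,[[324,d[-1]+.5]],63).round(1))
zb=s['eef_pos'][2]-50.7
for y in (193,195,197,199,202): 
    r=g[y,220:430]; print(y,[220+i for i in np.where(np.diff((r<60).astype(int)))[0]])
p=at(a,[[292,195],[338,195]],zb);print(p)
```

```text
5 [267 380] [599.4  81.8] 38.5 [181 466] [603.3  81.9] 110.0
15 [268 380] [596.4  81.4] 38.4 [182 465] [599.9  81.7] 109.9
25 [269 379] [593.4  81.3] 38.0 [183 464] [596.4  81.5] 109.9
35 [270 378] [590.3  81.1] 37.5 [184 463] [592.9  81.3] 109.9
50 [275 372] [585.5  81. ] 34.1 [186 461] [587.5  81. ] 109.5
nose row 83 [[574.6  80.4  63. ]]
193 [np.int64(244), np.int64(291), np.int64(353), np.int64(399)]
195 [np.int64(242), np.int64(291), np.int64(353), np.int64(401)]
197 [np.int64(241), np.int64(291), np.int64(353), np.int64(402)]
199 [np.int64(239), np.int64(291), np.int64(353), np.int64(404)]
202 [np.int64(237), np.int64(291), np.int64(352), np.int64(406)]
[[529.46345914  91.6823807   45.43912742]
 [530.48538658  72.00630452  45.43912742]]
```

>>> servo_tool:
  translation:
    - [6,0.7,0.7]
    - [16,0.7,0.7]
    - [26,0.7,0.7]
    - [36,0.7,0.7]
    - [46,0.7,0.7]
    - [54,0.7,0.7]
    - [62,0.7,0.7]
    - [70,0.7,0.7]
    - [76,0.7,0.7]
    - [80,0.7,0.7]
    - [80,0.7,0.7]
  twist: [0,0,0,0,0,0,0,0,0,0,0]
  hand: [0,0,0,0,0,0,0,0,0,0,0]

```text
t: 7.98
eef_pos: [570.3, 80.8, 94.6]
ee_rot: [-180.0, 0.0, 3.0]
force: [0.5, -0.2, -4.9]
grip_width: 53.4
finger_force: 64.3
```

>>> servo_tool:
  translation:
    - [6,0,0]
    - [13,0,0]
    - [20,0,0]
    - [27,0,0]
    - [34,0,0]
    - [40,0,0]
    - [45,0,0]
    - [48,0,0]
    - [49,0,0]
    - [49,0,0]
  twist: [0,0,0,0,0,0,0,0,0,0]
  hand: [0,0,0,0,0,0,0,0,0,0]

```text
t: 9.22
eef_pos: [618.9, 83.4, 94.3]
ee_rot: [-180.0, 0.0, 3.0]
force: [0.1, 0.2, -3.0]
grip_width: 52.8
finger_force: 64.5
```

>>> servo_tool:
  translation:
    - [0.5,0,0]
    - [1,0,0]
    - [1.5,0,0]
    - [2,0,0]
    - [2,0,0]
  twist: [0,0,0,0,0]
  hand: [0,0,0,0,0]

```text
t: 9.85
eef_pos: [619.2, 83.4, 94.6]
ee_rot: [180.0, 0.3, 3.0]
force: [-13.2, -1.7, 1.8]
grip_width: 53.4
finger_force: 65.1
```

>>> servo_tool:
  translation:
    - [-0.8,0,0.5]
    - [-1.2,0,1.5]
    - [-1.2,0,1.5]
    - [-1.2,0,1.5]
    - [-1.2,0,1.5]
    - [-1.2,0,1.5]
    - [-1.2,0,1.5]
  twist: [0,0,0,0,0,0,0]
  hand: [0,0,0,0.9,0.9,0.9,0.9]

```text
t: 10.72
eef_pos: [620.1, 83.4, 93.4]
ee_rot: [-180.0, -0.0, 3.0]
force: [0.2, -0.1, 0.5]
grip_width: 77.2
finger_force: 0.0
```

>>> servo_tool:
  translation:
    - [0,0,-5]
    - [0,0,-30]
    - [0,0,-70]
    - [0,0,-110]
    - [-20,0,-125]
    - [-45,0,-130]
    - [-60,0,-130]
    - [-60,0,-130]
  twist: [0,0,0,0,0,0,0,0]
  hand: [1,1,1,1,1,1,1,1]

```text
t: 11.72
eef_pos: [559.6, 80.3, 224.0]
ee_rot: [-180.0, -0.1, 3.0]
force: [-0.0, -0.1, -0.2]
grip_width: 85.1
finger_force: 0.0
```

Run:
```python
from h import *
a=snap('wrist','w4');s=a['state'];print(s['t'],s['eef_pos'],s['force'],s['grip_width'])
b=snap('scene','sc4');
x=cv2.resize(b['color'][220:340,230:390],(400,300),interpolation=cv2.INTER_CUBIC)
o=np.hstack([cv2.resize(a['color'],(400,300),interpolation=cv2.INTER_AREA),x]);cv2.imwrite('pics/c4.png',o[:,:,::-1])
h=np.array([574.6,80.6])+35*np.array([.9986,.0523]);u=np.array([.9986,.0523,0]);v=np.array([-.0523,.9986,0])
H=np.r_[h,0]
print('expect top corners',proj(a,[H+50*u+27*v+[0,0,116],H+50*u-27*v+[0,0,116],H-36*u-27*v+[0,0,116],H-36*u+27*v+[0,0,116]]).round(0).tolist())
print('stop face top',proj(a,[H+50*u+50*v+[0,0,86],H+50*u-50*v+[0,0,86]]).round(0).tolist())
```

```text
11.725 [559.64543848  80.31368005 223.95066158] [-0.04574806 -0.13378535 -0.22166195] 85.08849412390924
expect top corners [[269.0, 53.0], [375.0, 53.0], [369.0, 216.0], [275.0, 216.0]]
stop face top [[235.0, 58.0], [409.0, 58.0]]
```

View pics/c4.png

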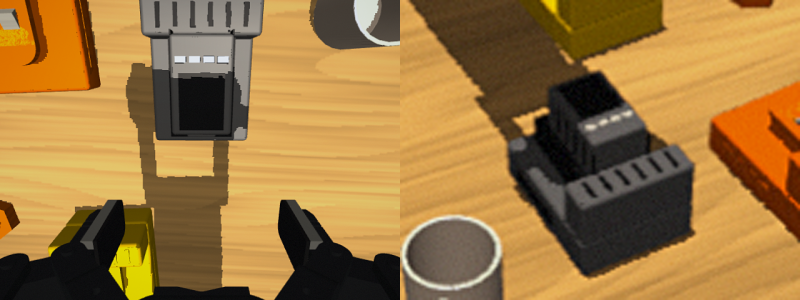

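The pack's top face spans rows 53 to 216 in the wrist view, exactly where the fully-home model projects. The push also met a firm stop of 13 N, well above the catch's 2–5 N. The pack is flat on the rail and released, and the gripper is clear, so I'm handing in.

```bash
python3 -c "
from h import *
print(finish_job())"
```

```text
the job is handed in; nothing more can be done
None
```

The tall pack is on the charger rail, pushed firmly against the back stop and released, and I never touched the slim pack or mug; I judged the catch engaged from the pack's position and the 13 N stop contact, without a tug test, and handed the job in at about 12 s.

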